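# Close up the breakers on the DIN rail

## Robot

A 6-joint arm with a two-finger parallel gripper is mounted at the origin on the work surface. World frame = base frame: x ahead of the robot, y to its left, z up, the work surface at z = 0. Lengths are in m, angles in degrees, forces in N, time in s.
With the tool pointing down it reaches from about 0.35 to 0.875 m from the base axis. Payload 4.2 kg.
Tool frame: the origin (TCP) lies at the very end of the fingers, on their centre line; the grasp point (between the pads) lies 19 mm behind it (r.hold_point_z is the distance from the TCP to the grasp point, in m); z points along the fingers, y is the direction in which the jaws open and shut (so a half turn about z gives the same grasp; the last joint's range is limited). The gripper opens to 87 mm and grips with 3 to 60 N. Pads are 19 mm wide; open, the fingers measure 117 mm over their backs; the gripper's body (75 mm by 190 mm) begins 51 mm behind the grasp point.
Start: joints at [85.692, 22.042, 0.453, 0, -68.411, -14.817], TCP at [0.205, 0.59, 0.223] pointing down, gripper open.
Joint ranges: [-179.83, 179.83], [-69.29, 118.12], [-61.27, 80.66], [-181.25, 117.63], [-171.15, -9.14], [-177.46, 177.46]. Speed limits (degrees/s): [159.86, 159.86, 180, 180, 180, 180].

## Interface

Orientations are given as a 3x3 rotation matrix whose columns are the frame's x, y, z axes.
In Python, from station import r, cams, ticket gives the robot as it stands.
- The arm moves only by the tool drive_tool, never from a script. Its argument "deltas" is a list of rows, each an object of numbers: "dx", "dy", "dz": the shift along the tool's x, y, z in m; "wx", "wy", "wz": the turn, a rotation vector about the tool's x, y, z in degrees. A call has 1 to 20 rows; each row is the pose to reach, as a shift and turn from the pose commanded when the call began, along the tool's axes at that moment; what a row does not reach only later rows make up. A row lasts 1/10 s, in which the tool goes at most 50 mm and 8.59 degrees, less where a joint would pass 70% of its speed; a pose out of reach is approached as far as the arm can. A call with a gripper value outside its range is refused whole. "gripper" is the opening, from 0 (shut) to 1 (fully open), set as the call begins (left out, the last holds). The fingers move at their own pace and stop on an object; the grip force is fixed at half the most. Time passes only in rows, so rows that repeat a pose let the fingers close. It gives the time, the measured TCP pose, the force and the opening at its end, in the units of the state.
- r.sense(): the state, without advancing time (a new reading comes with each control period).
- cams.capture(name): name is "side" or "top" or "wrist"; returns the picture (480x640x3 uint8, red, green, blue); there is no depth.
- cams.camera_model(name): a dict with "intrinsics" (3x3 intrinsics, pixels), "extrinsics" (4x4, takes a point from world to camera coordinates); the wrist camera has in their place "T_tool_cam" (4x4, takes a point from camera to tool coordinates, whose origin is the TCP and whose axes are the flange's). Camera axes: x right, y down, z forward; pixel columns grow to the right and rows downward; lengths in m; the calibration is good to about 2 mm. A picture is of the moment at which its call begins: read the wrist's pose just before it. camera_model takes no time and is no camera call.
- ticket.finish_job(): hands the job in, once; it reports no verdict.
The state is a dict: "time_s": time; "joints": joint angles; "joint_velocities": joint speeds; "effort": joint torques, N m; "tcp_pos": TCP position; "ee_rot": TCP orientation; "wrist_force": force on the tool from outside, world axes, zero at the start; "moment": the same for the moment, N m; "gripper_width": opening from 0.0 (shut) to 1.0 (fully open).
Only numpy, scipy, OpenCV 4.12 (cv2) and the standard library are available. Lean on these libraries where they do the work, as an engineer would, in place of code of your own. Each camera call takes 0.05 s, during which the arm holds its last target.

## Task

A control panel is being built up on the bench. With your fingertips, push the row of four circuit breakers along the DIN rail, together as one row, until the first is right up against the thin end clamp and all four stand tight side by side, then move clear. Push lightly on the end of the row: do not grip or lift the breakers or ram them into the clamp, and leave everything else on the bench where it is.

Things in the scene. Friction and masses are not known exactly. Their poses are not given: they have to be found in the camera images.
- panel: Fixed steel plate on the bench, 260 (its x) x 520 mm (its y), 3 mm thick; origin at the centre of its underside. A DIN rail, 35 mm wide, 470 mm long, runs along its y axis through the centre, rail top 18 mm above the origin. Grey wiring ducts 43 mm wide, tops 44 mm above the origin, run parallel, centred 98 mm either side. Position and yaw vary.
- end_clamp: The end stop: a thin grey plastic clamp fixed on the rail, rigid, 10 mm thick along the rail, 50 mm across, 30 mm high (42 mm at the middle, one screw on top). Origin at its centre on the rail top; axes as the panel's. It stands near one end of the rail, at the panel's +y or -y; the terminals are near the other end.
- terminals: A fixed group of four grey screw terminals near the other end of the rail, 42 mm long along the rail, 54 mm across, 44 mm high. Origin at its centre on the rail top. At least 60 mm of bare rail lies between it and the breakers at the start.
- breaker_1: Two-pole circuit breaker, off-white plastic, 36 mm wide along the rail, 86 mm across; 44 mm high at the shoulders, 60 mm on the 45 mm nose at the middle, 67.5 mm at its black toggle bar. Flat sides, 18 mm from the origin along y. Origin at its centre on the rail top (its underside), axes as the panel's. Claws under the rail's lips let it only slide along the rail.
- breaker_2: Second breaker, just like breaker_1. The four stand in the order 1, 2, 3, 4 along the panel's +y axis, 0 to 1.5 mm apart, around the middle of the rail and over 60 mm from the clamp.
- breaker_3: Third breaker, just like breaker_1. Each weighs 0.14 to 0.24 kg and takes about 0.4 N (0.2 to 0.6 N) to slide.
- breaker_4: Fourth breaker, just like breaker_1; the one at the +y end of the row.
- cutters: loose side cutters with yellow and black handles, 130 mm long, 12 mm high, lying on the bench at the right; origin under the middle. Leave alone.
- screwdriver: loose black-handled screwdriver, 190 mm long and under 35 mm high, lying on the bench at the right, between the robot and the panel. Leave alone.
- parts_tray: blue open tray 130 x 200 mm, 45 mm high, filled with black printed tubes, on the bench at the left; origin at the centre of its underside. Leave alone.
- spray_bottle: white spray bottle, 52 mm in diameter and 165 mm high, standing on the bench at the right; origin at the centre of its foot. Leave alone.
Not all that is in view belongs to the job. Leave any pink or yellow look-alike of the breaker_3 alone.

How it is judged (in metres and radians):
At the end, for the whole second after the job is handed in: The breaker next to the end clamp is no more than about 2.5 mm from it, the four breakers stand with no more than about 3.5 mm of gaps in all, all of them seated upright on the rail and at rest (horizontal distance between any of breaker_1, breaker_4 and end_clamp below 0.0255 m and horizontal distance between breaker_1 and breaker_4 below 0.1115 m and height (world z) of each of breaker_1, breaker_2, breaker_3, breaker_4 below 0.022 m and angle between each of breaker_1, breaker_2, breaker_3, breaker_4's own z axis and vertical below 0.06 rad and linear speed of each of breaker_1, breaker_2, breaker_3, breaker_4 below 0.01 m/s); the robot touches nothing.
It fails at once if a breaker was lifted or tipped (height (world z) of any of breaker_1, breaker_2, breaker_3, breaker_4 above 0.026 m or angle between any of breaker_1, breaker_2, breaker_3, breaker_4's own z axis and vertical above 0.2 rad).
It fails at once if a breaker was gripped or pushed with more than 40 N (contact force between the fingers and breaker_1 above 40 N or contact force between the fingers and breaker_2 above 40 N or contact force between the fingers and breaker_3 above 40 N or contact force between the fingers and breaker_4 above 40 N).
It fails at once if the row was rammed into the end clamp (over 60 N) or the end clamp was hit (contact force between end_clamp and breaker_1 above 60 N or contact force between end_clamp and breaker_4 above 60 N or contact force between any of the arm, the fingers and end_clamp above 20 N).
It fails at once if the row was pulled apart (more than 10 mm between neighbours) (horizontal distance between breaker_1 and breaker_2 above 0.046 m or horizontal distance between breaker_2 and breaker_3 above 0.046 m or horizontal distance between breaker_3 and breaker_4 above 0.046 m).
It fails at once if another thing on the bench was moved (distance of any of cutters, screwdriver, parts_tray, spray_bottle from where it was at the start of the episode above 0.02 m).
It also fails if it takes over 38 s, if anything falls off the work surface, if the arm or the gripper's body presses on something with over 40 N, if the wrist force passes 120 N, or if a joint passes its speed limit or range.

## Working session

There is one attempt and no reset: what is moved stays moved. The work goes in short steps, Python scripts to look and compute and a tool call to move; the robot and the scene stay as the last step left them, time stands still between calls to the robot, and variables do not carry over. Pictures are saved under pics/ and viewed, and the job is handed in when it is done.

Besides the shell and the picture viewer there is one more tool, called by a JSON object that holds its "api" and its "payload". drive_tool: Moves the arm, as the interface text tells. Its arguments: {"type":"object","properties":{"deltas":{"type":"array","items":{"type":"object","properties":{"dx":{"type":"number"},"dy":{"type":"number"},"dz":{"type":"number"},"wx":{"type":"number"},"wy":{"type":"number"},"wz":{"type":"number"}}}},"gripper":{"type":"number"}},"required":["deltas"]}

```bash
mkdir -p pics; python3 - <<'E'
from station import r,cams,ticket
import cv2,numpy as np
s=r.sense();print(s['time_s'],s['tcp_pos'],s['ee_rot'],s['gripper_width'])
for n in('top','side'):
    cv2.imwrite(f'pics/{n}0.png',cams.capture(n)[:,:,::-1]);m=cams.camera_model(n);print(n,np.round(m['intrinsics'],1).tolist(),np.round(m['extrinsics'],3).tolist())
E
```

```text
0.0 [0.20456605 0.58993398 0.22147144] [[ 9.44747795e-01 -3.27797561e-01 -6.02119122e-04]
 [-3.27798093e-01 -9.44745489e-01 -2.09052559e-03]
 [ 1.16419866e-04  2.17239294e-03 -9.99997634e-01]] 1.0002260324117347
top [[534.5, 0.0, 318.6], [0.0, 534.5, 229.3], [0.0, 0.0, 1.0]] [[-0.011, -1.0, -0.014, 0.023], [-0.995, 0.012, -0.104, 0.589], [0.104, 0.013, -0.994, 1.517], [0.0, 0.0, 0.0, 1.0]]
side [[447.7, 0.0, 325.3], [0.0, 447.7, 240.1], [0.0, 0.0, 1.0]] [[0.976, -0.215, 0.004, -0.543], [-0.101, -0.476, -0.874, 0.109], [0.19, 0.853, -0.486, 1.054], [0.0, 0.0, 0.0, 1.0]]
```

View pics/top0.png

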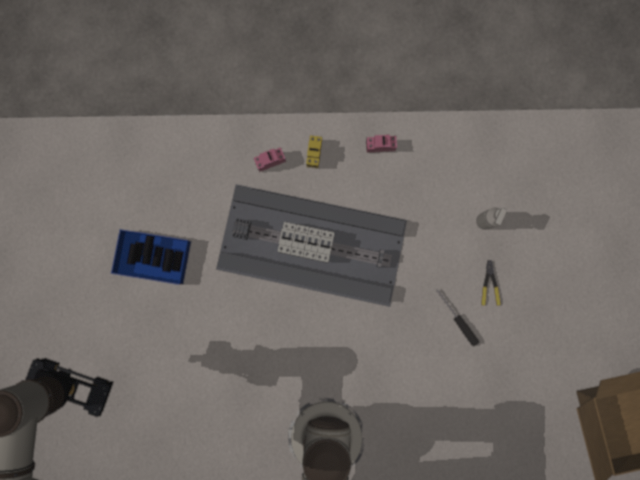

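View pics/side0.png

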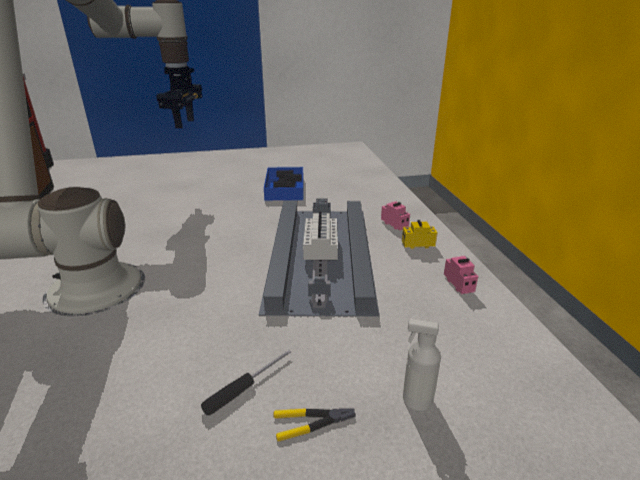

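```bash
python3 - <<'E'
import cv2,numpy as np
a=cv2.imread('pics/top0.png')[180:310,210:412];cv2.imwrite('pics/tz.png',cv2.resize(np.clip(a*1.8,0,255).astype('uint8'),(800,515),interpolation=cv2.INTER_CUBIC))
a=cv2.imread('pics/side0.png')[190:325,250:390];cv2.imwrite('pics/sz.png',cv2.resize(np.clip(a*1.5,0,255).astype('uint8'),(620,598),interpolation=cv2.INTER_CUBIC))
E
```

```text
(no output)
```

View pics/tz.png

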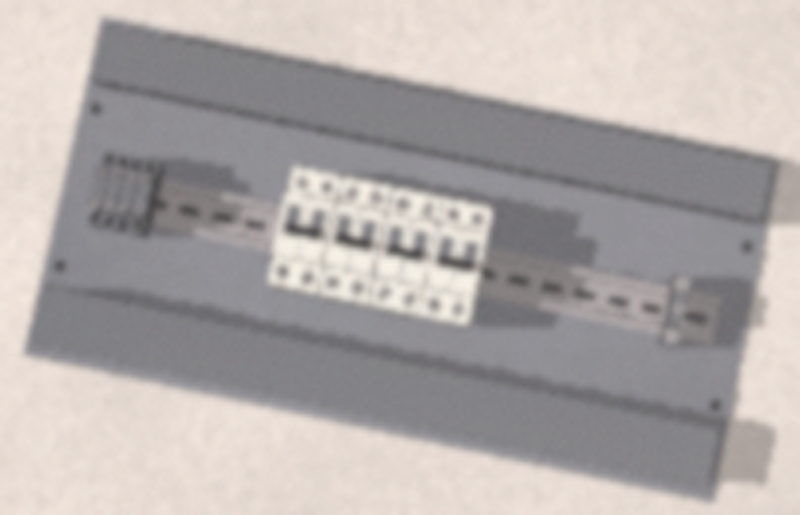

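View pics/sz.png

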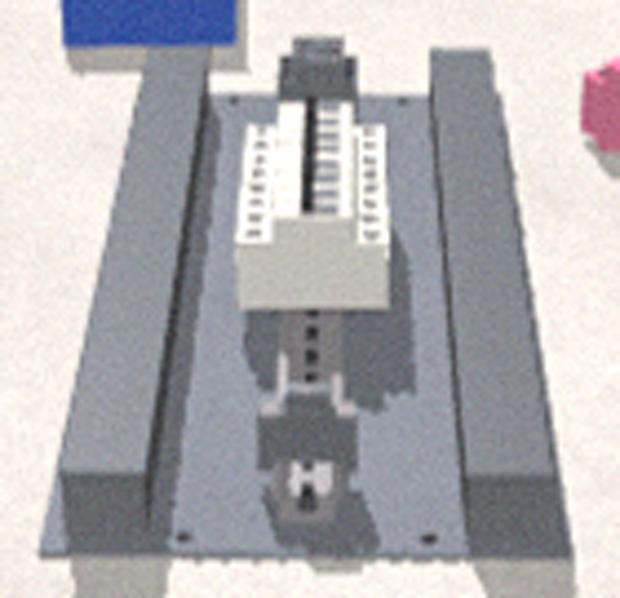

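```bash
cat > h.py <<'E'
import numpy as np
from station import r,cams,ticket
def ray(n,uv,z):
    m=cams.camera_model(n);E=np.array(m['extrinsics']);K=np.array(m['intrinsics'])
    R,t=E[:3,:3],E[:3,3];c=-R.T@t
    d=R.T@np.linalg.inv(K)@np.array([uv[0],uv[1],1.]);return c+d*(z-c[2])/d[2]
E
python3 - <<'E'
from h import *
s=800/202
P=lambda u,v,z:ray('top',(u/s+210-.4,v/s+180-.4),z)[:2]
D=[P(*q,.044) for q in[(104,18),(776,158),(716,500),(27,352)]]
B=[P(*q,.062) for q in[(293,165),(497,207),(470,325),(268,285)]]
for q in D+B:print(np.round(q,4))
D=np.array(D);B=np.array(B)
c=D.mean(0);y=(D[0]-D[1]+D[3]-D[2]);y/=np.linalg.norm(y);x=np.array([y[1],-y[0]])
print('panel',c,'y',y,np.degrees(np.arctan2(-y[0],y[1])))
loc=lambda p:np.round([(p-c)@x,(p-c)@y],4)
for q in D:print('D',loc(q))
for q in B:print('B',loc(q))
S=620/140
Q=lambda u,v,z:ray('side',(u/S+250-.4,v/S+190-.4),z)[:2]
for q in [(62,472,.044),(572,472,.044),(235,240,.062),(388,242,.062),(240,305,.018),(388,305,.018),(245,125,.062),(385,125,.062)]:print('side',q,loc(Q(*q)))
print('term R edge top',loc(P(148,236,.062)),loc(P(160,165,.062)),'clamp',loc(P(678,280,.048)),loc(P(665,340,.048)))
E
```

```text
[0.7228 0.2547]
[ 0.6132 -0.2338]
[ 0.3682 -0.1843]
[0.4791 0.3091]
[0.6104 0.1151]
[ 0.5782 -0.0309]
[ 0.4941 -0.0105]
[0.5243 0.1333]
panel [0.54582701 0.03641203] y [0.21916952 0.97568679] -12.660259854658646
D [0.1248 0.2518]
D [ 0.1249 -0.2489]
D [-0.1249 -0.2543]
D [-0.1248  0.2515]
B [0.0457 0.0909]
B [ 0.0464 -0.0586]
B [-0.0402 -0.0571]
B [-0.0422  0.0898]
side (62, 472, 0.044) [-0.1119 -0.2508]
side (572, 472, 0.044) [ 0.1323 -0.2484]
side (235, 240, 0.062) [-0.0381 -0.0567]
side (388, 242, 0.062) [ 0.0475 -0.058 ]
side (240, 305, 0.018) [-0.0362 -0.0544]
side (388, 305, 0.018) [ 0.0484 -0.0535]
side (245, 125, 0.062) [-0.0388  0.0886]
side (385, 125, 0.062) [0.0485 0.0897]
term R edge top [-0.0258  0.1816] [0.0259 0.1845] clamp [ 0.0231 -0.1966] [-0.0211 -0.196 ]
```

```bash
cat >> h.py <<'E'
c=np.array([0.54583,0.03641]);py=np.array([.21917,.97569]);px=np.array([py[1],-py[0]])
def w(lx,ly):return c+lx*px+ly*py
def st():
    s=r.sense();R=np.array(s['ee_rot']);p=np.array(s['tcp_pos']);q=p[:2]-c
    print('t',round(s['time_s'],2),'p',p.round(4),'loc',(q@px).round(4),(q@py).round(4),'F',np.round(s['wrist_force'],2),'Fy',round(float(np.array(s['wrist_force'])[:2]@py),2),'g',round(s['gripper_width'],3));return R,p
E
python3 - <<'E'
from h import *
R,p=st();g=np.r_[w(.003,.135),.20];print(g,R.T@(g-p))
xt=np.r_[-py,0];yt=np.cross([0,0,-1],xt);print('wz',np.degrees(np.arctan2(xt@R[:,1],xt@R[:,0])))
E
```

```text
t 0.1 p [0.2046 0.59   0.2216] loc -0.4543 0.4653 F [-0.01  0.29 -0.4 ] Fy 0.28 g 0.998
[0.57834502 0.16747064 0.2       ] [0.49160841 0.27667002 0.02217726]
wz 83.5301089022654
```

{"api": "drive_tool", "payload": {"deltas": [{"dx": 0.012, "dy": 0.007, "wz": 2}, {"dx": 0.037, "dy": 0.021, "wz": 6}, {"dx": 0.064, "dy": 0.036, "wz": 11}, {"dx": 0.091, "dy": 0.051, "wz": 15.5}, {"dx": 0.118, "dy": 0.066, "wz": 20}, {"dx": 0.145, "dy": 0.082, "wz": 24.5}, {"dx": 0.172, "dy": 0.097, "wz": 29}, {"dx": 0.199, "dy": 0.112, "wz": 33.5}, {"dx": 0.226, "dy": 0.127, "wz": 38}, {"dx": 0.253, "dy": 0.142, "wz": 43}, {"dx": 0.28, "dy": 0.158, "wz": 47.5}, {"dx": 0.307, "dy": 0.173, "wz": 52}, {"dx": 0.334, "dy": 0.188, "wz": 57}, {"dx": 0.361, "dy": 0.203, "wz": 61.5}, {"dx": 0.388, "dy": 0.218, "wz": 66}, {"dx": 0.415, "dy": 0.234, "wz": 70.5}, {"dx": 0.442, "dy": 0.249, "wz": 75}, {"dx": 0.466, "dy": 0.262, "wz": 79}, {"dx": 0.484, "dy": 0.272, "dz": 0.01, "wz": 82}, {"dx": 0.492, "dy": 0.277, "dz": 0.022, "wz": 83.5}], "gripper": 0}}

```text
schema error: expected keys dx, dy, dz, wx, wy, wz
```

```bash
python3 - <<'E'
from h import *
import cv2
R,p=st();print(R.round(3))
cv2.imwrite('pics/w1.png',cams.capture('wrist')[:,:,::-1])
a=cams.capture('top')[180:310,210:412,::-1];cv2.imwrite('pics/t1.png',cv2.resize(np.clip(a*1.8,0,255).astype('uint8'),(800,515),interpolation=cv2.INTER_CUBIC))
print(np.round(cams.camera_model('wrist')['T_tool_cam'],3).tolist(),cams.camera_model('wrist')['intrinsics'])
R,p=st()
E
```

```text
t 0.1 p [0.2046 0.59   0.2216] loc -0.4543 0.4653 F [-0.01  0.29 -0.4 ] Fy 0.28 g 0.998
[[ 0.945 -0.328 -0.001]
 [-0.328 -0.945 -0.002]
 [ 0.     0.002 -1.   ]]
[[0.0, -0.964, -0.265, 0.072], [1.0, 0.0, -0.001, -0.0], [0.001, -0.265, 0.964, -0.163], [0.0, 0.0, 0.0, 1.0]] [[406.76494716   0.         324.17113487]
 [  0.         406.76494716 237.03129475]
 [  0.           0.           1.        ]]
t 0.2 p [0.2047 0.5902 0.2219] loc -0.4542 0.4655 F [-0.4  -0.54 -0.3 ] Fy -0.62 g 1.0
```

View pics/w1.png

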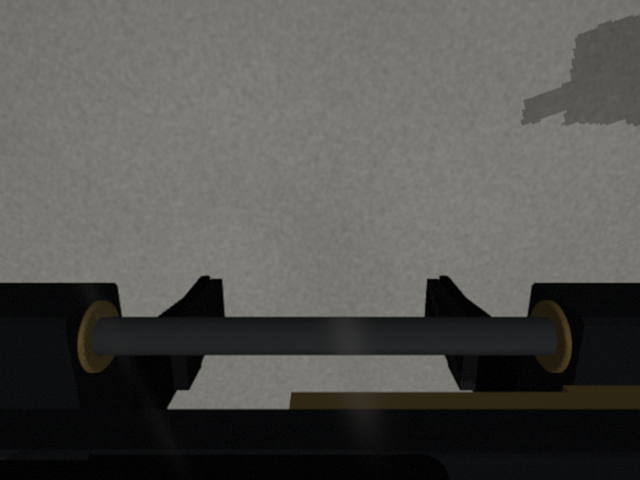

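View pics/t1.png

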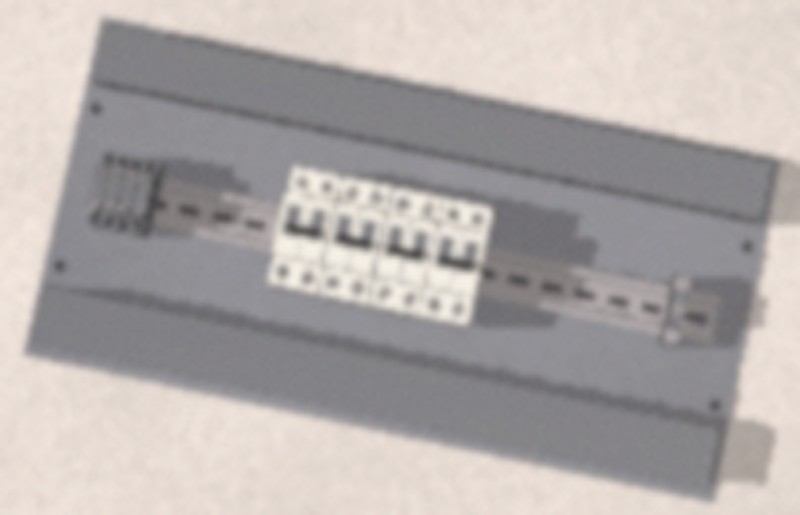

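The call was refused because every row needs all six keys. I'll send it again with them filled in.

{"api": "drive_tool", "payload": {"deltas": [{"dx": 0.012, "dy": 0.007, "dz": 0, "wx": 0, "wy": 0, "wz": 2}, {"dx": 0.037, "dy": 0.021, "dz": 0, "wx": 0, "wy": 0, "wz": 6}, {"dx": 0.064, "dy": 0.036, "dz": 0, "wx": 0, "wy": 0, "wz": 11}, {"dx": 0.091, "dy": 0.051, "dz": 0, "wx": 0, "wy": 0, "wz": 15.5}, {"dx": 0.118, "dy": 0.066, "dz": 0, "wx": 0, "wy": 0, "wz": 20}, {"dx": 0.145, "dy": 0.082, "dz": 0, "wx": 0, "wy": 0, "wz": 24.5}, {"dx": 0.172, "dy": 0.097, "dz": 0, "wx": 0, "wy": 0, "wz": 29}, {"dx": 0.199, "dy": 0.112, "dz": 0, "wx": 0, "wy": 0, "wz": 33.5}, {"dx": 0.226, "dy": 0.127, "dz": 0, "wx": 0, "wy": 0, "wz": 38}, {"dx": 0.253, "dy": 0.142, "dz": 0, "wx": 0, "wy": 0, "wz": 43}, {"dx": 0.28, "dy": 0.158, "dz": 0, "wx": 0, "wy": 0, "wz": 47.5}, {"dx": 0.307, "dy": 0.173, "dz": 0, "wx": 0, "wy": 0, "wz": 52}, {"dx": 0.334, "dy": 0.188, "dz": 0, "wx": 0, "wy": 0, "wz": 57}, {"dx": 0.361, "dy": 0.203, "dz": 0, "wx": 0, "wy": 0, "wz": 61.5}, {"dx": 0.388, "dy": 0.218, "dz": 0, "wx": 0, "wy": 0, "wz": 66}, {"dx": 0.415, "dy": 0.234, "dz": 0, "wx": 0, "wy": 0, "wz": 70.5}, {"dx": 0.442, "dy": 0.249, "dz": 0, "wx": 0, "wy": 0, "wz": 75}, {"dx": 0.466, "dy": 0.262, "dz": 0.005, "wx": 0, "wy": 0, "wz": 79}, {"dx": 0.484, "dy": 0.272, "dz": 0.01, "wx": 0, "wy": 0, "wz": 82}, {"dx": 0.492, "dy": 0.277, "dz": 0.022, "wx": 0, "wy": 0, "wz": 83.5}], "gripper": 0}}

```text
time_s: 2.2
tcp_pos: [0.5801, 0.1657, 0.2009]
ee_rot: [[-0.223, -0.975, 0.002], [-0.975, 0.223, 0.001], [-0.001, -0.002, -1.0]]
wrist_force: [-0.3, -0.3, 0.3]
gripper_width: 0.009
```

```bash
python3 - <<'E'
from h import *
import cv2
R,p=st();print(R.round(3))
cv2.imwrite('pics/w2.png',cams.capture('wrist')[:,:,::-1])
R,p=st()
E
```

```text
t 2.2 p [0.5801 0.1657 0.2009] loc 0.0051 0.1337 F [-0.31 -0.35  0.34] Fy -0.41 g 0.009
[[-0.223 -0.975  0.002]
 [-0.975  0.223  0.001]
 [-0.001 -0.002 -1.   ]]
t 2.25 p [0.5786 0.1651 0.1976] loc 0.0038 0.1327 F [ 0.   -0.74 -2.11] Fy -0.72 g 0.006
```

View pics/w2.png

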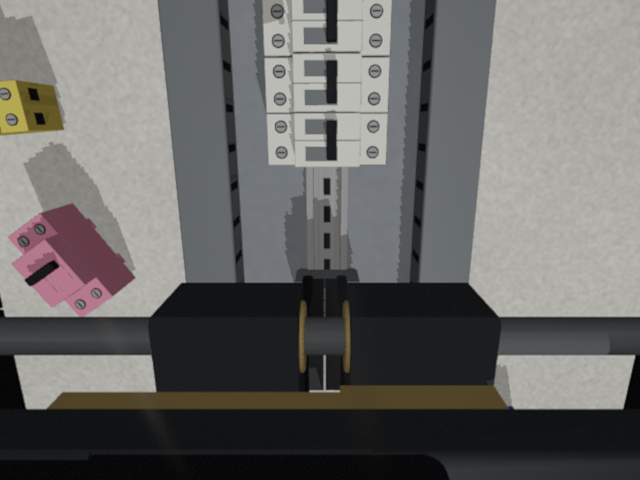

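```bash
python3 - <<'E'
from h import *
m=cams.camera_model('wrist');T=np.array(m['T_tool_cam']);K=np.array(m['intrinsics'])
R,p=st()
def wr(u,v,z):
    d=R@T[:3,:3]@np.linalg.inv(K)@[u,v,1];o=R@T[:3,3]+p;q=(o+d*(z-o[2])/d[2])[:2]-c;return (q@px).round(4),(q@py).round(4)
for q in[(268,165,.062),(386,165,.062),(294,167,.078),(360,167,.078),(307,200,.018),(348,200,.018),(170,165,.044),(485,165,.044),(297,275,.04),(357,275,.04)]:print(q,wr(*q))
E
```

```text
t 2.25 p [0.5786 0.1651 0.1976] loc 0.0038 0.1327 F [ 0.   -0.74 -2.11] Fy -0.72 g 0.006
(268, 165, 0.062) (np.float64(0.0439), np.float64(0.0881))
(386, 165, 0.062) (np.float64(-0.0418), np.float64(0.0885))
(294, 167, 0.078) (np.float64(0.024), np.float64(0.0881))
(360, 167, 0.078) (np.float64(-0.0215), np.float64(0.0883))
(307, 200, 0.018) (np.float64(0.0178), np.float64(0.1218))
(348, 200, 0.018) (np.float64(-0.0172), np.float64(0.122))
(170, 165, 0.044) (np.float64(0.1217), np.float64(0.0894))
(485, 165, 0.044) (np.float64(-0.121), np.float64(0.0906))
(297, 275, 0.04) (np.float64(0.0263), np.float64(0.1815))
(357, 275, 0.04) (np.float64(-0.0241), np.float64(0.1818))
```

{"api": "drive_tool", "payload": {"deltas": [{"dx": 0, "dy": 0.001, "dz": 0.01, "wx": 0, "wy": 0, "wz": 0}, {"dx": 0, "dy": 0.002, "dz": 0.03, "wx": 0, "wy": 0, "wz": 0}, {"dx": 0, "dy": 0.002, "dz": 0.055, "wx": 0, "wy": 0, "wz": 0}, {"dx": 0, "dy": 0.002, "dz": 0.08, "wx": 0, "wy": 0, "wz": 0}, {"dx": 0, "dy": 0.002, "dz": 0.105, "wx": 0, "wy": 0, "wz": 0}, {"dx": 0, "dy": 0.002, "dz": 0.13, "wx": 0, "wy": 0, "wz": 0}, {"dx": 0, "dy": 0.002, "dz": 0.15, "wx": 0, "wy": 0, "wz": 0}, {"dx": 0, "dy": 0.002, "dz": 0.16, "wx": 0, "wy": 0, "wz": 0}, {"dx": 0, "dy": 0.002, "dz": 0.162, "wx": 0, "wy": 0, "wz": 0}, {"dx": 0, "dy": 0.002, "dz": 0.162, "wx": 0, "wy": 0, "wz": 0}]}}

```text
time_s: 3.25
tcp_pos: [0.577, 0.1686, 0.0389]
ee_rot: [[-0.218, -0.976, 0.001], [-0.976, 0.218, 0.0], [-0.0, -0.001, -1.0]]
wrist_force: [-0.1, 0.7, 0.7]
gripper_width: 0.006
```

```bash
python3 - <<'E'
from h import *
import cv2
cv2.imwrite('pics/w3.png',cams.capture('wrist')[:,:,::-1])
R,p=st()
E
```

```text
t 3.3 p [0.5774 0.1687 0.0395] loc 0.0018 0.136 F [-0.37 -0.27 -0.06] Fy -0.35 g 0.006
```

View pics/w3.png

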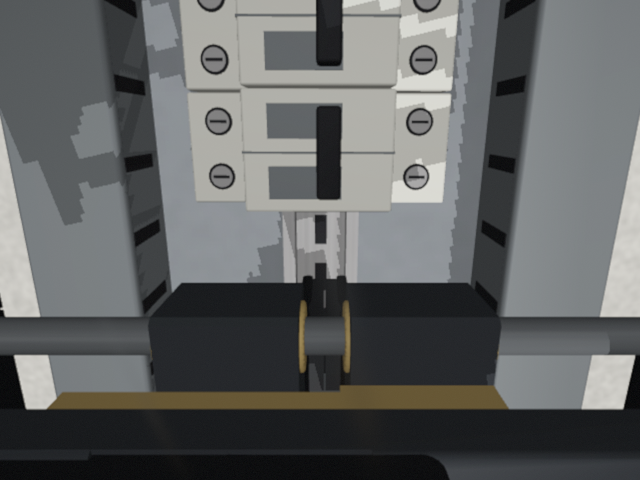

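{"api": "drive_tool", "payload": {"deltas": [{"dx": 0.005, "dy": 0, "dz": 0, "wx": 0, "wy": 0, "wz": 0}, {"dx": 0.014, "dy": 0, "dz": 0, "wx": 0, "wy": 0, "wz": 0}, {"dx": 0.022, "dy": 0, "dz": 0, "wx": 0, "wy": 0, "wz": 0}, {"dx": 0.027, "dy": 0, "dz": 0, "wx": 0, "wy": 0, "wz": 0}, {"dx": 0.03, "dy": 0, "dz": 0, "wx": 0, "wy": 0, "wz": 0}, {"dx": 0.032, "dy": 0, "dz": 0, "wx": 0, "wy": 0, "wz": 0}, {"dx": 0.034, "dy": 0, "dz": 0, "wx": 0, "wy": 0, "wz": 0}, {"dx": 0.036, "dy": 0, "dz": 0, "wx": 0, "wy": 0, "wz": 0}, {"dx": 0.038, "dy": 0, "dz": 0, "wx": 0, "wy": 0, "wz": 0}, {"dx": 0.04, "dy": 0, "dz": 0, "wx": 0, "wy": 0, "wz": 0}, {"dx": 0.042, "dy": 0, "dz": 0, "wx": 0, "wy": 0, "wz": 0}, {"dx": 0.044, "dy": 0, "dz": 0, "wx": 0, "wy": 0, "wz": 0}, {"dx": 0.046, "dy": 0, "dz": 0, "wx": 0, "wy": 0, "wz": 0}, {"dx": 0.048, "dy": 0, "dz": 0, "wx": 0, "wy": 0, "wz": 0}, {"dx": 0.05, "dy": 0, "dz": 0, "wx": 0, "wy": 0, "wz": 0}]}}

```text
time_s: 4.8
tcp_pos: [0.566, 0.1191, 0.0386]
ee_rot: [[-0.219, -0.976, 0.0], [-0.976, 0.219, 0.0], [-0.0, -0.0, -1.0]]
wrist_force: [0.3, 3.0, -0.5]
gripper_width: 0.004
```

```bash
python3 - <<'E'
from h import *
import cv2
cv2.imwrite('pics/w4.png',cams.capture('wrist')[:,:,::-1])
R,p=st()
E
```

```text
t 4.85 p [0.5658 0.1188 0.0386] loc 0.0014 0.0847 F [ 0.17  2.2  -0.76] Fy 2.18 g 0.002
```

View pics/w4.png

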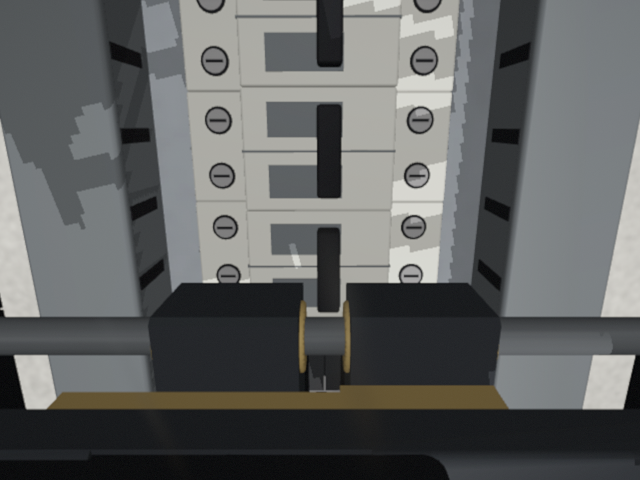

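{"api": "drive_tool", "payload": {"deltas": [{"dx": 0.002, "dy": 0, "dz": 0, "wx": 0, "wy": 0, "wz": 0}, {"dx": 0.005, "dy": 0, "dz": 0, "wx": 0, "wy": 0, "wz": 0}, {"dx": 0.01, "dy": 0, "dz": 0, "wx": 0, "wy": 0, "wz": 0}, {"dx": 0.015, "dy": 0, "dz": 0, "wx": 0, "wy": 0, "wz": 0}, {"dx": 0.02, "dy": 0, "dz": 0, "wx": 0, "wy": 0, "wz": 0}, {"dx": 0.025, "dy": 0, "dz": 0, "wx": 0, "wy": 0, "wz": 0}, {"dx": 0.03, "dy": 0, "dz": 0, "wx": 0, "wy": 0, "wz": 0}, {"dx": 0.035, "dy": 0, "dz": 0, "wx": 0, "wy": 0, "wz": 0}, {"dx": 0.04, "dy": 0, "dz": 0, "wx": 0, "wy": 0, "wz": 0}, {"dx": 0.045, "dy": 0, "dz": 0, "wx": 0, "wy": 0, "wz": 0}, {"dx": 0.05, "dy": 0, "dz": 0, "wx": 0, "wy": 0, "wz": 0}, {"dx": 0.055, "dy": 0, "dz": 0, "wx": 0, "wy": 0, "wz": 0}, {"dx": 0.06, "dy": 0, "dz": 0, "wx": 0, "wy": 0, "wz": 0}, {"dx": 0.065, "dy": 0, "dz": 0, "wx": 0, "wy": 0, "wz": 0}, {"dx": 0.07, "dy": 0, "dz": 0, "wx": 0, "wy": 0, "wz": 0}, {"dx": 0.075, "dy": 0, "dz": 0, "wx": 0, "wy": 0, "wz": 0}, {"dx": 0.08, "dy": 0, "dz": 0, "wx": 0, "wy": 0, "wz": 0}, {"dx": 0.085, "dy": 0, "dz": 0, "wx": 0, "wy": 0, "wz": 0}, {"dx": 0.089, "dy": 0, "dz": 0, "wx": 0, "wy": 0, "wz": 0}, {"dx": 0.091, "dy": 0, "dz": 0, "wx": 0, "wy": 0, "wz": 0}]}}

```text
time_s: 6.85
tcp_pos: [0.5459, 0.03, 0.0386]
ee_rot: [[-0.219, -0.976, -0.0], [-0.976, 0.219, -0.0], [0.0, 0.0, -1.0]]
wrist_force: [1.0, 3.2, -0.1]
gripper_width: 0.005
```

```bash
python3 - <<'E'
from h import *
import cv2
cv2.imwrite('pics/w5.png',cams.capture('wrist')[:,:,::-1])
a=cams.capture('side')[190:325,250:390,::-1];cv2.imwrite('pics/s5.png',cv2.resize(np.clip(a*1.5,0,255).astype('uint8'),(620,598),interpolation=cv2.INTER_CUBIC))
R,p=st()
E
```

```text
t 6.95 p [0.5457 0.0298 0.0385] loc 0.0013 -0.0065 F [0.23 0.54 0.92] Fy 0.58 g 0.005
```

View pics/w5.png

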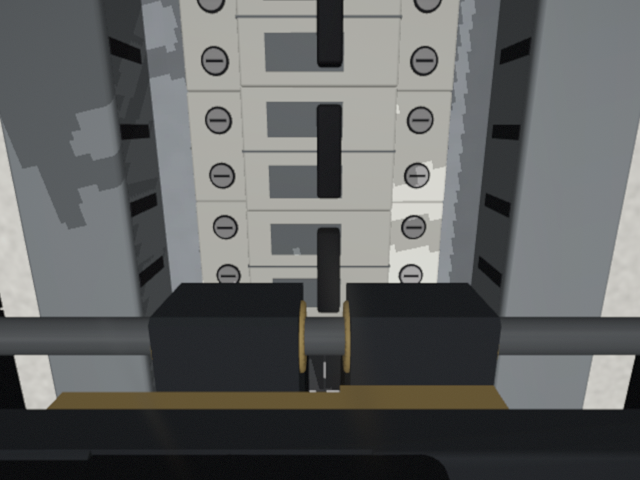

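View pics/s5.png

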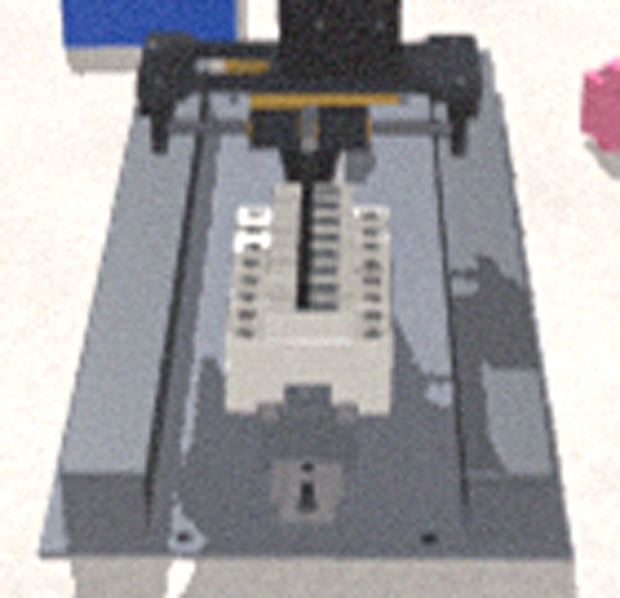

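```bash
python3 - <<'E'
from h import *
S=620/140
for q in [(230,338,.062),(388,338,.062),(230,412,.018),(388,412,.018),(305,388,.060),(305,400,.060),(270,408,.048),(345,408,.048),(300,460,.018)]:
    a=ray('side',(q[0]/S+249.6,q[1]/S+189.6),q[2])[:2]-c;print(q,(a@px).round(4),(a@py).round(4))
E
```

```text
(230, 338, 0.062) -0.0357 -0.1589
(388, 338, 0.062) 0.0456 -0.158
(230, 412, 0.018) -0.0365 -0.1618
(388, 412, 0.018) 0.0463 -0.161
(305, 388, 0.06) 0.0036 -0.2015
(305, 400, 0.06) 0.0038 -0.2121
(270, 408, 0.048) -0.0139 -0.2017
(345, 408, 0.048) 0.0235 -0.2013
(300, 460, 0.018) 0.001 -0.204
```

{"api": "drive_tool", "payload": {"deltas": [{"dx": 0.001, "dy": 0, "dz": 0, "wx": 0, "wy": 0, "wz": 0}, {"dx": 0.003, "dy": 0, "dz": 0, "wx": 0, "wy": 0, "wz": 0}, {"dx": 0.005, "dy": 0, "dz": 0, "wx": 0, "wy": 0, "wz": 0}, {"dx": 0.007, "dy": 0, "dz": 0, "wx": 0, "wy": 0, "wz": 0}, {"dx": 0.009, "dy": 0, "dz": 0, "wx": 0, "wy": 0, "wz": 0}, {"dx": 0.011, "dy": 0, "dz": 0, "wx": 0, "wy": 0, "wz": 0}, {"dx": 0.013, "dy": 0, "dz": 0, "wx": 0, "wy": 0, "wz": 0}, {"dx": 0.015, "dy": 0, "dz": 0, "wx": 0, "wy": 0, "wz": 0}, {"dx": 0.016, "dy": 0, "dz": 0, "wx": 0, "wy": 0, "wz": 0}]}}

```text
time_s: 7.85
tcp_pos: [0.5424, 0.0145, 0.0385]
ee_rot: [[-0.219, -0.976, -0.0], [-0.976, 0.219, -0.0], [0.0, 0.0, -1.0]]
wrist_force: [0.3, 2.6, -1.3]
gripper_width: 0.006
```

```bash
python3 - <<'E'
from h import *
import cv2
a=cams.capture('side')[190:325,250:390,::-1];cv2.imwrite('pics/s6.png',cv2.resize(np.clip(a*1.5,0,255).astype('uint8'),(620,598),interpolation=cv2.INTER_CUBIC))
a=cams.capture('top')[180:310,210:412,::-1];cv2.imwrite('pics/t6.png',cv2.resize(np.clip(a*1.8,0,255).astype('uint8'),(800,515),interpolation=cv2.INTER_CUBIC))
R,p=st()
E
```

```text
t 7.95 p [0.5424 0.0145 0.0385] loc 0.0014 -0.0222 F [ 0.88  0.21 -0.26] Fy 0.39 g 0.004
```

View pics/s6.png

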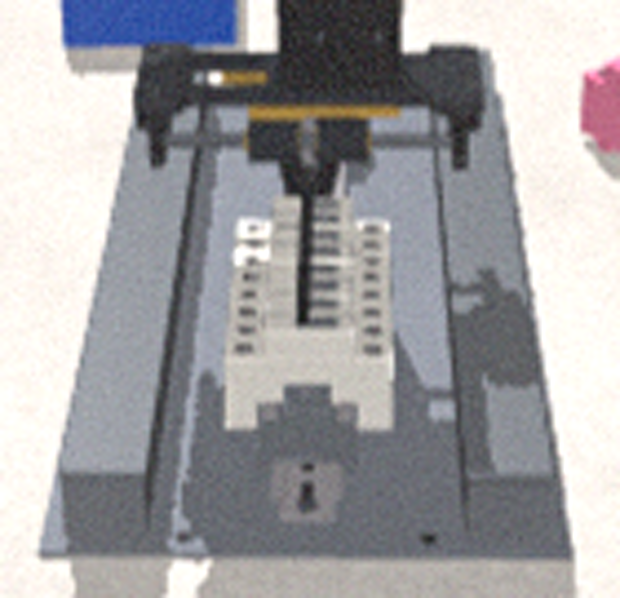

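View pics/t6.png

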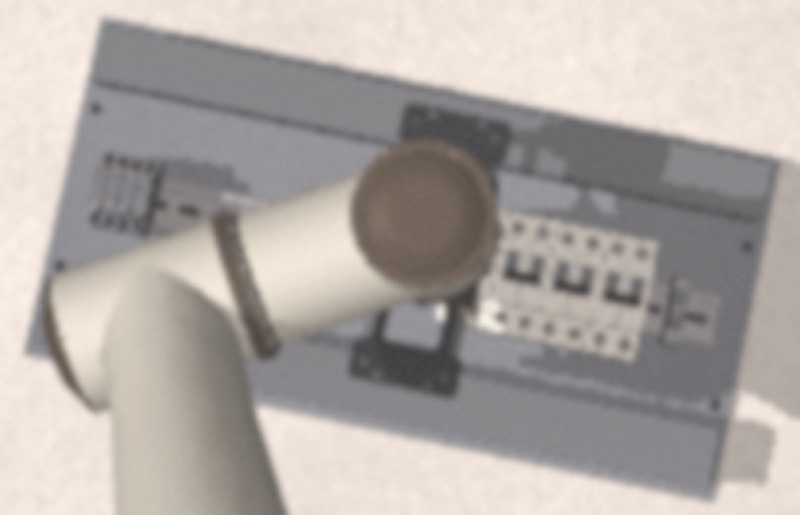

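{"api": "drive_tool", "payload": {"deltas": [{"dx": 0.001, "dy": 0, "dz": 0, "wx": 0, "wy": 0, "wz": 0}, {"dx": 0.003, "dy": 0, "dz": 0, "wx": 0, "wy": 0, "wz": 0}, {"dx": 0.005, "dy": 0, "dz": 0, "wx": 0, "wy": 0, "wz": 0}, {"dx": 0.007, "dy": 0, "dz": 0, "wx": 0, "wy": 0, "wz": 0}, {"dx": 0.009, "dy": 0, "dz": 0, "wx": 0, "wy": 0, "wz": 0}, {"dx": 0.011, "dy": 0, "dz": 0, "wx": 0, "wy": 0, "wz": 0}, {"dx": 0.012, "dy": 0, "dz": 0, "wx": 0, "wy": 0, "wz": 0}]}}

```text
time_s: 8.65
tcp_pos: [0.5398, 0.0028, 0.0385]
ee_rot: [[-0.219, -0.976, -0.0], [-0.976, 0.219, -0.0], [0.0, 0.0, -1.0]]
wrist_force: [0.6, 2.0, 0.8]
gripper_width: 0.004
```

```bash
python3 - <<'E'
from h import *
import cv2
cv2.imwrite('pics/w7.png',cams.capture('wrist')[:,:,::-1])
a=cams.capture('top')[220:280,340:412,::-1];cv2.imwrite('pics/t7.png',cv2.resize(np.clip(a*1.8,0,255).astype('uint8'),(720,600),interpolation=cv2.INTER_CUBIC))
R,p=st()
E
```

```text
t 8.75 p [0.5398 0.0028 0.0386] loc 0.0015 -0.0341 F [ 0.11  0.83 -0.75] Fy 0.83 g 0.005
```

View pics/w7.png

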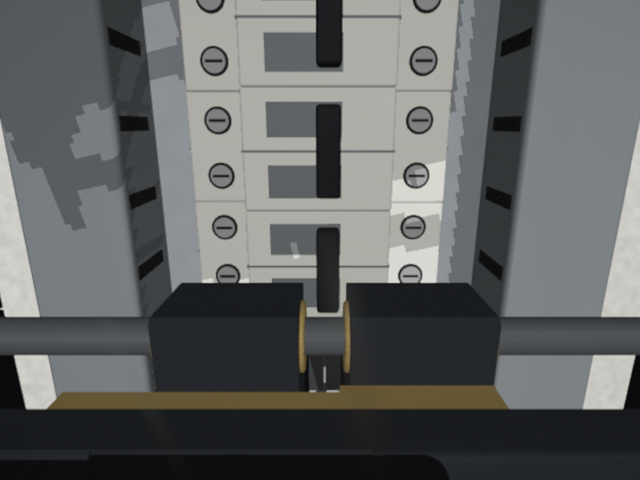

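View pics/t7.png

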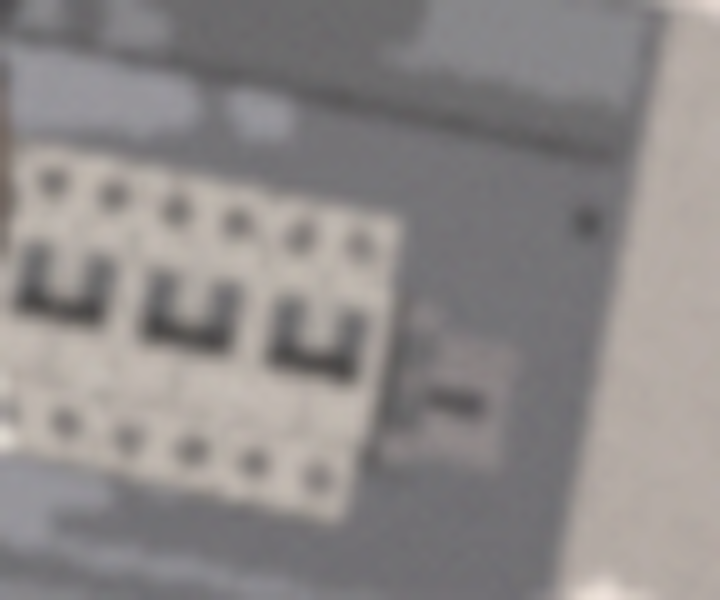

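{"api": "drive_tool", "payload": {"deltas": [{"dx": 0.001, "dy": 0, "dz": 0, "wx": 0, "wy": 0, "wz": 0}, {"dx": 0.002, "dy": 0, "dz": 0, "wx": 0, "wy": 0, "wz": 0}]}}

```text
time_s: 8.95
tcp_pos: [0.5396, 0.0012, 0.0386]
ee_rot: [[-0.218, -0.976, 0.0], [-0.976, 0.218, 0.0], [-0.0, -0.0, -1.0]]
wrist_force: [0.0, 1.3, -0.3]
gripper_width: 0.007
```

{"api": "drive_tool", "payload": {"deltas": [{"dx": 0.001, "dy": 0, "dz": 0, "wx": 0, "wy": 0, "wz": 0}, {"dx": 0.001, "dy": 0, "dz": 0, "wx": 0, "wy": 0, "wz": 0}]}}

```text
time_s: 9.15
tcp_pos: [0.5393, 0.0, 0.0386]
ee_rot: [[-0.219, -0.976, -0.0], [-0.976, 0.219, -0.0], [0.0, -0.0, -1.0]]
wrist_force: [-0.0, 1.5, -1.0]
gripper_width: 0.002
```

{"api": "drive_tool", "payload": {"deltas": [{"dx": 0.001, "dy": 0, "dz": 0, "wx": 0, "wy": 0, "wz": 0}, {"dx": 0.001, "dy": 0, "dz": 0, "wx": 0, "wy": 0, "wz": 0}]}}

```text
time_s: 9.35
tcp_pos: [0.5391, -0.0009, 0.0386]
ee_rot: [[-0.219, -0.976, 0.0], [-0.976, 0.219, -0.0], [0.0, -0.0, -1.0]]
wrist_force: [0.3, 1.6, -0.1]
gripper_width: 0.009
```

{"api": "drive_tool", "payload": {"deltas": [{"dx": 0.001, "dy": 0, "dz": 0, "wx": 0, "wy": 0, "wz": 0}, {"dx": 0.001, "dy": 0, "dz": 0, "wx": 0, "wy": 0, "wz": 0}]}}

```text
time_s: 9.55
tcp_pos: [0.5388, -0.0019, 0.0386]
ee_rot: [[-0.219, -0.976, 0.0], [-0.976, 0.219, -0.0], [0.0, -0.0, -1.0]]
wrist_force: [0.1, 1.8, -0.3]
gripper_width: 0.01
```

{"api": "drive_tool", "payload": {"deltas": [{"dx": 0.001, "dy": 0, "dz": 0, "wx": 0, "wy": 0, "wz": 0}, {"dx": 0.001, "dy": 0, "dz": 0, "wx": 0, "wy": 0, "wz": 0}]}}

```text
time_s: 9.75
tcp_pos: [0.5386, -0.0028, 0.0386]
ee_rot: [[-0.219, -0.976, 0.0], [-0.976, 0.219, -0.0], [0.0, -0.0, -1.0]]
wrist_force: [1.4, 1.2, -0.7]
gripper_width: 0.006
```

```bash
python3 - <<'E'
from h import *
import cv2
a=cams.capture('top')[220:280,340:412,::-1];cv2.imwrite('pics/t8.png',cv2.resize(np.clip(a*1.8,0,255).astype('uint8'),(720,600),interpolation=cv2.INTER_CUBIC))
R,p=st()
E
```

```text
t 9.8 p [ 0.5386 -0.0029  0.0386] loc 0.0016 -0.0399 F [ 0.42  1.39 -0.78] Fy 1.44 g 0.007
```

View pics/t8.png

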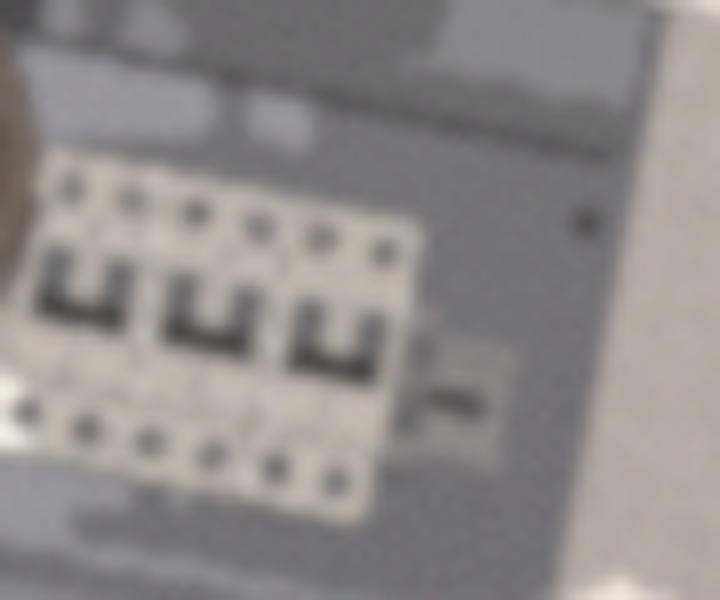

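{"api": "drive_tool", "payload": {"deltas": [{"dx": 0.001, "dy": 0, "dz": 0, "wx": 0, "wy": 0, "wz": 0}, {"dx": 0.001, "dy": 0, "dz": 0, "wx": 0, "wy": 0, "wz": 0}]}}

```text
time_s: 10.0
tcp_pos: [0.5384, -0.0038, 0.0386]
ee_rot: [[-0.219, -0.976, -0.0], [-0.976, 0.219, -0.0], [0.0, -0.0, -1.0]]
wrist_force: [0.6, 2.2, -0.1]
gripper_width: 0.005
```

{"api": "drive_tool", "payload": {"deltas": [{"dx": 0.001, "dy": 0, "dz": 0, "wx": 0, "wy": 0, "wz": 0}, {"dx": 0.001, "dy": 0, "dz": 0, "wx": 0, "wy": 0, "wz": 0}]}}

```text
time_s: 10.2
tcp_pos: [0.5386, -0.0042, 0.0386]
ee_rot: [[-0.219, -0.976, 0.001], [-0.976, 0.219, 0.001], [-0.001, -0.001, -1.0]]
wrist_force: [0.7, 4.7, -1.2]
gripper_width: 0.005
```

{"api": "drive_tool", "payload": {"deltas": [{"dx": 0.0005, "dy": 0, "dz": 0, "wx": 0, "wy": 0, "wz": 0}, {"dx": 0.0005, "dy": 0, "dz": 0, "wx": 0, "wy": 0, "wz": 0}]}}

```text
time_s: 10.4
tcp_pos: [0.5387, -0.0042, 0.0386]
ee_rot: [[-0.219, -0.976, 0.002], [-0.976, 0.219, 0.001], [-0.002, -0.001, -1.0]]
wrist_force: [0.4, 7.7, -1.4]
gripper_width: 0.004
```

{"api": "drive_tool", "payload": {"deltas": [{"dx": 0.0005, "dy": 0, "dz": 0, "wx": 0, "wy": 0, "wz": 0}, {"dx": 0.0005, "dy": 0, "dz": 0, "wx": 0, "wy": 0, "wz": 0}]}}

```text
time_s: 10.6
tcp_pos: [0.5388, -0.0042, 0.0386]
ee_rot: [[-0.219, -0.976, 0.002], [-0.976, 0.219, 0.002], [-0.002, -0.002, -1.0]]
wrist_force: [-0.3, 9.1, -1.6]
gripper_width: 0.008
```

The row is seated: the TCP has stopped at y = -0.0042 while the force has climbed to about 9 N. I'll back straight off along the rail, then lift.

{"api": "drive_tool", "payload": {"deltas": [{"dx": -0.001, "dy": 0, "dz": 0, "wx": 0, "wy": 0, "wz": 0}, {"dx": -0.003, "dy": 0, "dz": 0, "wx": 0, "wy": 0, "wz": 0}, {"dx": -0.007, "dy": 0, "dz": 0, "wx": 0, "wy": 0, "wz": 0}, {"dx": -0.015, "dy": 0, "dz": 0, "wx": 0, "wy": 0, "wz": 0}, {"dx": -0.025, "dy": 0, "dz": 0, "wx": 0, "wy": 0, "wz": 0}, {"dx": -0.035, "dy": 0, "dz": 0, "wx": 0, "wy": 0, "wz": 0}, {"dx": -0.045, "dy": 0, "dz": 0, "wx": 0, "wy": 0, "wz": 0}, {"dx": -0.05, "dy": 0, "dz": 0, "wx": 0, "wy": 0, "wz": 0}, {"dx": -0.05, "dy": 0, "dz": -0.01, "wx": 0, "wy": 0, "wz": 0}, {"dx": -0.05, "dy": 0, "dz": -0.035, "wx": 0, "wy": 0, "wz": 0}, {"dx": -0.05, "dy": 0, "dz": -0.065, "wx": 0, "wy": 0, "wz": 0}, {"dx": -0.05, "dy": 0, "dz": -0.1, "wx": 0, "wy": 0, "wz": 0}, {"dx": -0.05, "dy": 0, "dz": -0.13, "wx": 0, "wy": 0, "wz": 0}, {"dx": -0.05, "dy": 0, "dz": -0.16, "wx": 0, "wy": 0, "wz": 0}, {"dx": -0.05, "dy": 0, "dz": -0.18, "wx": 0, "wy": 0, "wz": 0}, {"dx": -0.05, "dy": 0, "dz": -0.19, "wx": 0, "wy": 0, "wz": 0}, {"dx": -0.05, "dy": 0, "dz": -0.19, "wx": 0, "wy": 0, "wz": 0}]}}

```text
time_s: 12.3
tcp_pos: [0.5493, 0.0431, 0.2302]
ee_rot: [[-0.219, -0.976, 0.003], [-0.976, 0.219, 0.001], [-0.002, -0.003, -1.0]]
wrist_force: [-0.6, -0.6, -0.0]
gripper_width: 0.004
```

```bash
python3 - <<'E'
from h import *
import cv2
R,p=st()
cv2.imwrite('pics/w9.png',cams.capture('wrist')[:,:,::-1])
a=cams.capture('side')[190:325,250:390,::-1];cv2.imwrite('pics/s9.png',cv2.resize(np.clip(a*1.5,0,255).astype('uint8'),(620,598),interpolation=cv2.INTER_CUBIC))
E
```

```text
t 12.3 p [0.5493 0.0431 0.2302] loc 0.0019 0.0073 F [-0.58 -0.57 -0.05] Fy -0.69 g 0.004
```

View pics/w9.png

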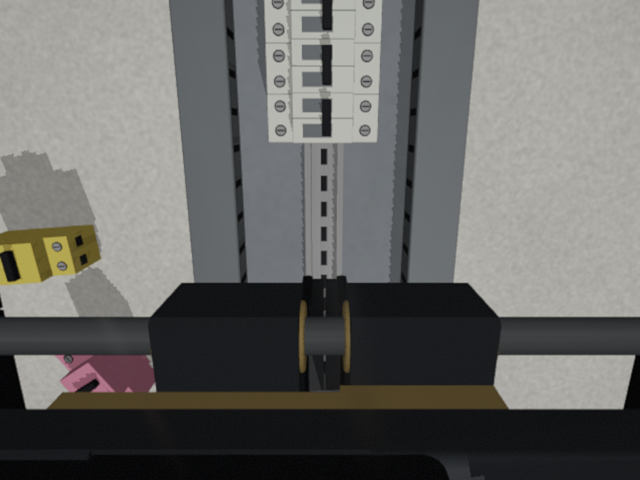

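View pics/s9.png

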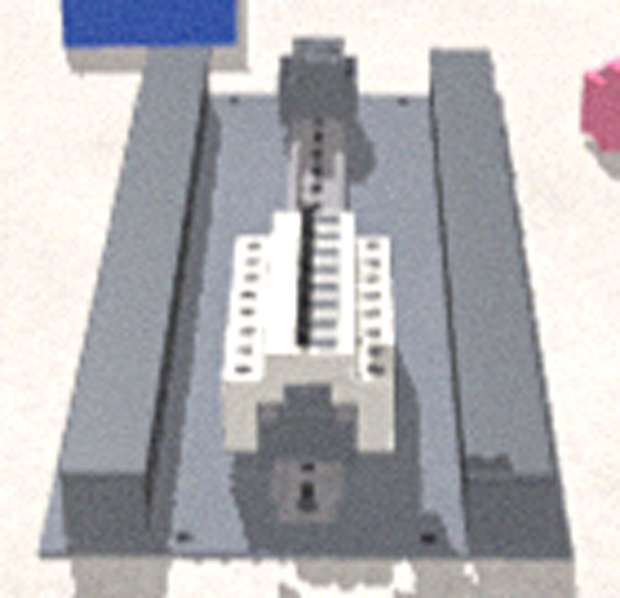

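Next I'll look down on the clamp end from above to check the contact there.

{"api": "drive_tool", "payload": {"deltas": [{"dx": 0.01, "dy": 0, "dz": 0, "wx": 0, "wy": 0, "wz": 0}, {"dx": 0.03, "dy": 0, "dz": 0, "wx": 0, "wy": 0, "wz": 0}, {"dx": 0.05, "dy": 0, "dz": 0, "wx": 0, "wy": 0, "wz": 0}, {"dx": 0.07, "dy": 0, "dz": 0, "wx": 0, "wy": 0, "wz": 0}, {"dx": 0.08, "dy": 0, "dz": 0, "wx": 0, "wy": 0, "wz": 0}, {"dx": 0.08, "dy": 0, "dz": 0, "wx": 0, "wy": 0, "wz": 0}, {"dx": 0.08, "dy": 0, "dz": 0, "wx": 0, "wy": 0, "wz": 0}]}}

```text
time_s: 13.1
tcp_pos: [0.5314, -0.035, 0.2281]
ee_rot: [[-0.219, -0.976, -0.001], [-0.976, 0.219, -0.0], [0.0, 0.001, -1.0]]
wrist_force: [0.6, -0.4, 0.2]
gripper_width: 0.008
```

```bash
python3 - <<'E'
from h import *
import cv2
R,p=st()
cv2.imwrite('pics/w10.png',cams.capture('wrist')[:,:,::-1])
E
```

```text
t 13.1 p [ 0.5314 -0.035   0.2281] loc 0.0015 -0.0728 F [ 0.56 -0.37  0.16] Fy -0.24 g 0.008
```

View pics/w10.png

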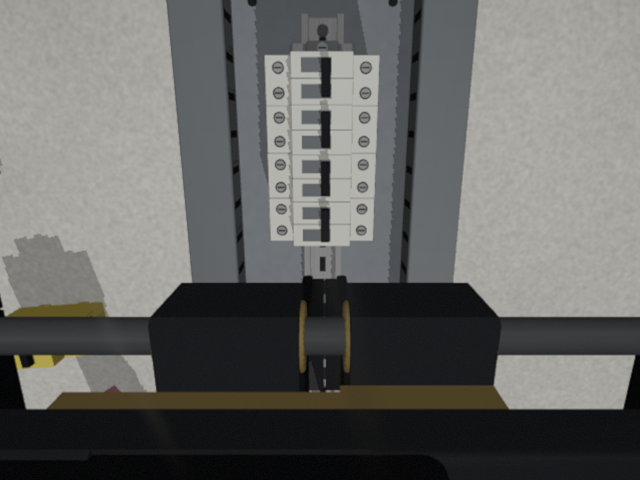

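```bash
python3 - <<'E'
from h import *
import cv2
m=cams.camera_model('wrist');T=np.array(m['T_tool_cam']);K=np.array(m['intrinsics']);R,p=st()
def wr(u,v,z):
    d=R@T[:3,:3]@np.linalg.inv(K)@[u,v,1];o=R@T[:3,3]+p;q=(o+d*(z-o[2])/d[2])[:2]-c;return (q@px).round(4),(q@py).round(4)
for q in[(275,241,.062),(370,241,.062),(268,55.5,.062),(378,55.5,.062),(323,245,.078),(323,51.5,.078)]:print(q,wr(*q))
a=cv2.imread('pics/w10.png')[5:125,243:403];cv2.imwrite('pics/w10z.png',cv2.resize(a,(800,600),interpolation=cv2.INTER_CUBIC))
E
```

```text
t 13.15 p [ 0.5315 -0.0347  0.2282] loc 0.0016 -0.0725 F [-0.26 -0.57 -0.07] Fy -0.61 g 0.007
(275, 241, 0.062) (np.float64(0.0429), np.float64(-0.0504))
(370, 241, 0.062) (np.float64(-0.0371), np.float64(-0.0505))
(268, 55.5, 0.062) (np.float64(0.0437), np.float64(-0.1947))
(378, 55.5, 0.062) (np.float64(-0.0386), np.float64(-0.1948))
(323, 245, 0.078) (np.float64(0.0025), np.float64(-0.0517))
(323, 51.5, 0.078) (np.float64(0.0025), np.float64(-0.195))
```

View pics/w10z.png

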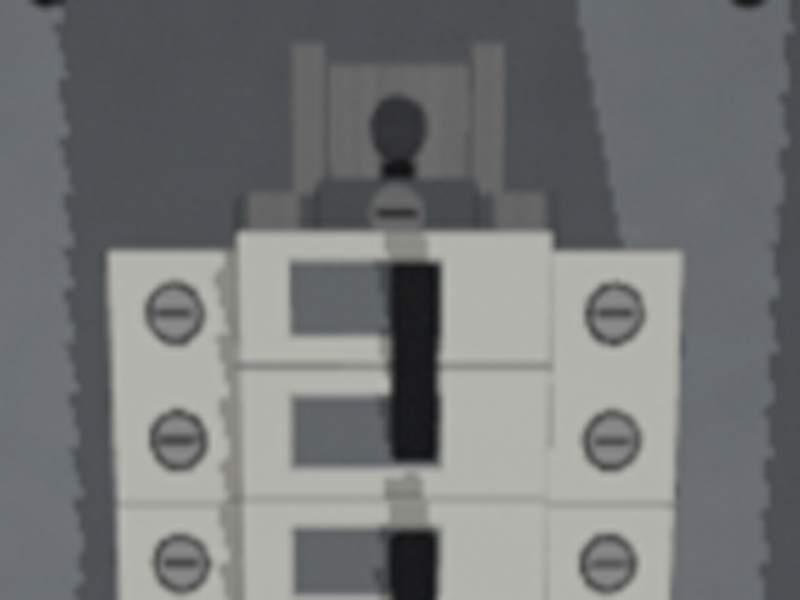

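```bash
python3 - <<'E'
from h import *
st();print(ticket.finish_job())
E
```

```text
t 13.15 p [ 0.5315 -0.0347  0.2282] loc 0.0016 -0.0725 F [-0.26 -0.57 -0.07] Fy -0.61 g 0.007
the job is handed in; nothing more can be done
None
```

I pushed the four breakers along the rail as one row, from breaker_4's end with the gripper shut, until breaker_1 stopped against the end clamp. I then backed off and lifted clear, and handed the job in at about 13.2 s.

- **Push force:** about 1–3 N read at the wrist while sliding. At the clamp the TCP stopped moving and the force rose to about 9 N, which is where I stopped pushing.
- **Row tightness:** the last wrist picture gives a row length of about 144.3 mm against 144 mm for four breakers touching. No gaps show and the breakers look upright.
- **Contact with the clamp:** the row's front face measured at −0.195 m along the panel's y axis. The clamp sits directly behind it, but the breaker's nose hides its near face. Contact is therefore judged from the force and the stall, and not from a measured gap.
- **Clear of everything:** the TCP was 0.23 m above the bench when I handed in. I kept the arm clear of the other objects but did not re-measure their positions.

My first move call was refused because some keys were missing, and nothing moved. No other check failed or disagreed.

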